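# Set up the clay embosser with a pattern wheel, spacer and end cap

## Task

Set up the hand-cranked clay embosser: take the blue rope-pattern wheel from the wooden rack and thread it onto the arbor, feeling for the angle at which its teeth drop over the cross-pin so that it goes fully home, then thread on the long spacer up against it, then push the red end cap on until it snaps home against the spacer and let go. Leave the green wheel and the short spacer in the rack, and do not disturb the other things on the table.

Things in the scene. Friction and masses are not known exactly. Their poses are not given: they have to be found in the camera images.
- machine (a point): Fixed blue bench embosser; point on the table under its housing's centre. z up, y level along the arbor, from its free tip to the housing, x level across. Base 170 mm in x, y -210 to 80 mm; housing 84 mm wide, y -48 to 48, top 182 mm high, a knob on it to 204, crank handle on its +y side. Lower roller (40 mm thick, axis 55 mm high) and feed tables (73 mm high, out to x = +-84 mm) lie under the arbor.
- arbor (a point): Point on the steel arbor's axis at the face of its shoulder, 140 mm above the table, axes as machine. The arbor runs from here along -y: 16 mm thick for 54 mm, cone to 12 mm thick at 58 mm, then 12 mm to 90 mm, 4 mm cone to the tip at 94 mm. Behind: shoulder 44 mm across, 6 mm thick; then a fixed nose 54 mm across, 42 mm long, to the housing.
- pin_c (a point): Centre of the brass cross-pin through the arbor, 4 mm in front of the shoulder; the pin is 4 mm thick and 40 mm long, square to the axis. Its angle about the axis differs every time and is NOT measured (these axes are the machine's). The arbor can turn but a stiff brake (0.45 N m) holds it. Only a wheel with its teeth clear of the pin goes fully home.
- catch_c (a point): Point on the arbor's axis, 69.5 mm in front of the shoulder, between two sprung brass balls that stand 2.3 mm out of opposite sides of the thin end. Wheel and spacers (18 mm bore) pass over them freely; the cap must be pushed over them: resistance begins about 13 mm before home, takes about 10 N, and the cap snaps home over the last 3 mm and is held.
- wheel_home (a point): Point on the arbor's axis, 18 mm in front of the shoulder (axes as arbor): where the centre of the wheel comes when it is fully home, teeth against the shoulder.
- spacer_home (a point): Point on the arbor's axis, 44 mm in front of the shoulder (axes as arbor): where the centre of the long spacer comes when it lies against the seated wheel.
- cap_home (a point): Point on the arbor's axis, 81 mm in front of the shoulder (axes as arbor): where the centre of the end cap comes when it is snapped home against the spacer.
- rope_wheel_c (a point): Centre of the blue wheel with slanting cream ridges on its rim, about 110 g: a disc 56 mm across (twelve flats, so its sides at +-x are parallel), 20 mm thick along its level y axis, 18 mm bore, teeth on its +y face. z up. It stands on its rim in the V of the rack, free to be gripped across x from above; +y points the same way as the machine's, but for a small yaw.
- teeth_c (a point): Centre of the ring of six steel teeth on the blue wheel's +y face (14 mm along +y from its centre): each 7 mm wide, 8 mm high, on radii of 13 to 20 mm, 60 degrees apart, one at +z. The pin fits between them over about +-9 degrees of turn of the wheel about the arbor, every 60 degrees; else the teeth stop on the pin 6 mm short of home.
- stud_wheel_c (a point): Centre of the green wheel with cream studs, same size, also in the rack: not wanted.
- long_spacer_c (a point): Centre of the long aluminium spacer: a plain ring 44 mm in diameter (twelve flats), 32 mm long along its level y axis, 18 mm bore, lying in the V of the rack.
- short_spacer_c (a point): Centre of the short aluminium spacer, 44 mm in diameter and 16 mm long along y, 18 mm bore, in the rack: not wanted.
- end_cap_c (a point): Centre of the red knurled end cap: 44 mm across (sides at +-x parallel), 42 mm long along its level y axis, about 60 g, lying in the V of the rack. Its blind bore opens on its +y face: 14 mm wide, 36 mm deep, with a 20 mm wide groove inside, 6 to 18 mm from the mouth.
- rack_o (a point): Centre, on the table, of the wooden rack: base 90 x 320 mm, 12 mm high, a V-trough 38 mm wide and 45 mm high along its y, 36 mm wide end boards 58 mm high. In the V the axis of a wheel lies 67 mm and that of a spacer or the cap 60 mm above the table. The wheels share the two places at its +y end, spacers and cap the three at its -y end; which is where varies.
- bowl: Glass bowl, 140 mm across, 55 mm high (bystander; origin under its centre).
- glaze_jar: Glass jar with an orange lid, 64 mm across, 85 mm high (bystander; origin under its centre).
- owl: Small fired clay owl, 60 mm across, 90 mm high (bystander; origin under its centre).
- rolling_pin: Wooden rolling pin 48 mm thick, 300 mm long along its x (bystander; origin under its centre).
Not all that is in view belongs to the job. What is shaped like the part that bears long_spacer_c but yellow is not meant.

How it is judged (in metres and radians):
On the way, in this order (a step that is already met when the one before it is completed fails the run):
1. the blue wheel is fully home on the arbor, its teeth over the cross-pin (distance between rope_wheel_c and wheel_home below 0.0035 m), for 0.2 s.
2. the long spacer is on the arbor against the wheel (distance between rope_wheel_c and wheel_home below 0.0035 m and distance between long_spacer_c and spacer_home below 0.0035 m), for 0.2 s.
3. the end cap has snapped home against the spacer (all of step 2 and distance between end_cap_c and cap_home below 0.003 m), for 0.2 s.
At the end, for the whole second after the job is handed in: The centres of the wheel and of the long spacer lie within 3.5 mm, and that of the end cap within 3 mm, of their home points on the arbor (wheel home to the shoulder, spacer against it, cap snapped on), all three at rest (slower than 10 mm/s) and released (all of step 3 and linear speed of each of rope_wheel, long_spacer, end_cap below 0.01 m/s); the robot touches nothing.
It fails at once if the green wheel or the short spacer is moved more than 30 mm (distance of any of stud_wheel_c, short_spacer_c from where it was at the start of the episode above 0.03 m).
It fails at once if the bowl, jar or owl is moved more than 25 mm, or the rolling pin more than 50 mm (distance of any of bowl, glaze_jar, owl from where it was at the start of the episode above 0.025 m or distance of rolling_pin from where it was at the start of the episode above 0.05 m).
It also fails if it takes over 72 s, if anything falls off the work surface, if the arm or the gripper's body presses on something with over 40 N, if the wrist force passes 120 N, or if a joint passes its speed limit or range.

## Robot

A 6-joint arm with a two-finger parallel gripper is mounted at the origin on the work surface. World frame = base frame: x ahead of the robot, y to its left, z up, the work surface at z = 0. Lengths are in mm, angles in rad, forces in N, time in s.
With the tool pointing down it reaches from about 275 to 825 mm from the base axis. Payload 4.9 kg.
Tool frame: the origin (TCP) lies at the very end of the fingers, on their centre line; the grasp point (between the pads) lies 19 mm behind it; z points along the fingers, y is the direction in which the jaws open and shut (so a half turn about z gives the same grasp; the last joint's range is limited). The gripper opens to 85 mm and grips with 20 to 120 N. Pads are 22 mm wide; open, the fingers measure 114 mm over their backs; the gripper's body (76 mm by 85 mm) begins 54 mm behind the grasp point. The pads swing forward as they close: fully open they stand 13 mm farther back than shut.
Start: joints at [-0.134, 0.326, -0.193, 1.052, 0, 1.437], TCP at [550.017, 0.009, 231.281] pointing down, gripper open.
Joint ranges: [-2.65, 2.65], [-0.97, 1.79], [-1.3, 1.35], [-1.93, 2.1], [-1.47, 1.37], [-3.14, 3.14]. Speed limits (rad/s): [2.57, 2.57, 3.14, 3.14, 3.14, 3.14].

## Interface

Orientations are given as [roll, pitch, yaw] about the fixed x, y, z axes, in that order (R = Rz(yaw) Ry(pitch) Rx(roll)).
In Python, from bench import bot, solve_ik, imaging gives the robot as it stands. Calls block until the motion is done:
- bot.move_ptp(position, orientation): joint-space move of the TCP to a pose.
- bot.movel(position, rot=None, max_speed=150, threshold=None): straight line of the TCP; rot=None keeps the orientation; max_speed is the mean speed in mm/s. With threshold (N) it stops when the force on the tool has changed by that much, and returns True; else False.
- bot.move_j(angles): joint-space move.
- bot.grip(opening, effort=None): opening from 0.0 (shut) to 1.0 (fully open); effort is the grip in N (None keeps the last); returns when the fingers have stopped.
- bot.dwell(seconds).
- solve_ik(position, orientation): joint angles nearest the present ones, or None.
- bot.get_state(): the state.
- imaging.capture(name): name is "scene" or "side" or "wrist"; returns the picture (480x640x3 uint8, blue, green, red); there is no depth.
- imaging.camera_model(name): a dict with "K" (3x3 intrinsics, pixels), "position" and "rotation" of the camera in the world. Camera axes: x right, y up, looking along -z (the intrinsics and any distortion apply to the point x, -y, -z); pixel columns grow to the right and rows downward; lengths in mm; the calibration is good to about 2 mm. A picture is of the moment at which its call begins: read the wrist's pose just before it. camera_model takes no time and is no camera call; for the wrist camera it gives the pose at the moment of the call.
A pose or a line that the arm cannot do raises bot.IKError and nothing moves.
- bot.sign_off(): hands the job in, once; it reports no verdict.
The state is a dict: "t": time; "qpos": joint angles; "joint_velocities": joint speeds; "effort": joint torques, N m; "tcp_pos": TCP position; "orientation": TCP orientation; "contact_force": force on the tool from outside, world axes, zero at the start; "wrist_torque": the same for the moment, N m; "opening": opening from 0.0 (shut) to 1.0 (fully open).
Only numpy, scipy, OpenCV 4.12 (cv2) and the standard library are available. Lean on these libraries where they do the work, as an engineer would, in place of code of your own. Each camera call takes 0.05 s, during which the arm holds its last target. There are 200 camera calls.

## Working session

There is one attempt and no reset: what is moved stays moved. The work goes in short steps, each a Python script; the robot and the scene stay as the last script left them, time stands still between calls to the robot, and variables do not carry over. Pictures are saved under pics/ and viewed, about 8 in all and at most 12, crops included, and the job is handed in when it is done.

```bash
mkdir -p pics; ls; python3 - <<'E'
from bench import bot, solve_ik, imaging
import cv2, numpy as np
for n in ("scene","side"):
    im=imaging.capture(n); cv2.imwrite(f"pics/{n}0.png",im)
    m=imaging.camera_model(n); print(n,{k:np.round(v,4).tolist() if not isinstance(v,str) else v for k,v in m.items()})
m=imaging.camera_model("wrist");print({k:np.round(v,4).tolist() for k,v in m.items()})
im=imaging.capture("wrist"); cv2.imwrite("pics/wrist0.png",im)
print(bot.get_state())
E
```

```text
pics
scene {'K': [[497.6957, 0.0, 329.0359], [0.0, 497.6957, 240.5098], [0.0, 0.0, 1.0]], 'position': [984.1686, -685.4943, 775.345], 'rotation': [0.9166, 0.0225, 0.5479]}
side {'K': [[526.0501, 0.0, 313.9695], [0.0, 526.0501, 234.0572], [0.0, 0.0, 1.0]], 'position': [288.8569, -982.0545, 1095.4183], 'rotation': [0.811, -0.003, -0.2501]}
{'K': [[361.5149, 0.0, 320.1349], [0.0, 361.5149, 239.3476], [0.0, 0.0, 1.0]], 'position': [549.9212, 79.2121, 372.218], 'rotation': [-0.3187, 0.0011, -0.0005]}
{'t': 0.15, 'qpos': array([-1.34201081e-01,  3.26802171e-01, -1.93319384e-01,  1.05205389e+00,
        1.83705547e-07,  1.43659694e+00]), 'joint_velocities': array([-0.00027325, -0.00193062,  0.00332253, -0.0008904 ,  0.00026908,
       -0.00018815]), 'effort': array([ 1.04211274e-03, -4.43704247e+01,  2.62664723e+01,  1.04285317e-02,
       -1.23322516e-04, -3.51401161e-05]), 'tcp_pos': array([5.49552687e+02, 7.13068427e-02, 2.30679415e+02]), 'orientation': array([-3.14022596e+00, -1.84703314e-04,  1.57079450e+00]), 'contact_force': array([0.0329965 , 1.01593474, 0.16909177]), 'wrist_torque': array([ 0.01222404,  0.03769345, -0.02883189]), 'opening': 1.0013570694002738}
```

View pics/scene0.png

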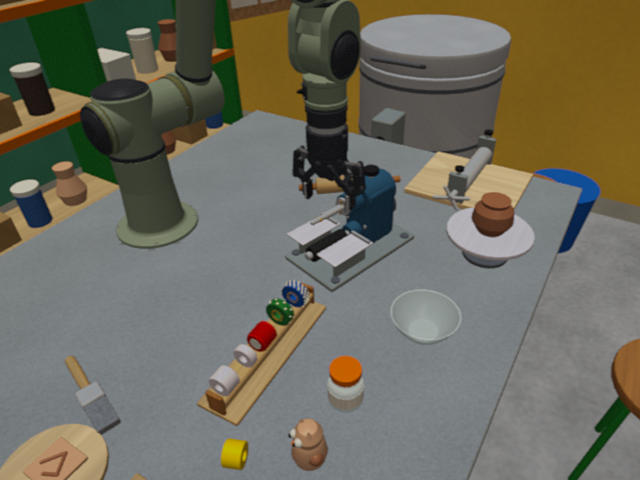

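View pics/side0.png

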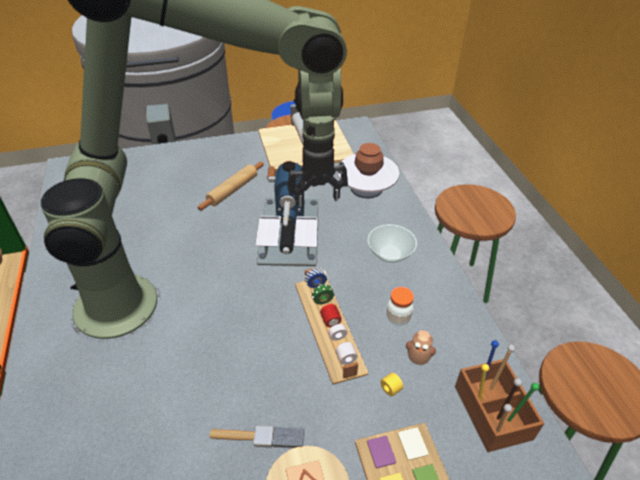

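```bash
cat > h.py <<'E'
from bench import bot, solve_ik, imaging
import numpy as np, cv2
from scipy.spatial.transform import Rotation as R
def cam(n):
    m=imaging.camera_model(n); return np.array(m["K"]),np.array(m["position"]),R.from_euler("xyz",m["rotation"]).as_matrix()
def ray(c,uv):
    K,p,Q=c; d=np.linalg.inv(K)@np.array([uv[0],uv[1],1.]); return p,Q@(d*[1,-1,-1])
def onz(c,uv,z):
    p,d=ray(c,uv); return p+d*(z-p[2])/d[2]
def tri(rs):
    A=np.zeros((3,3));b=np.zeros(3);Ps=[]
    for p,d in rs:
        d=d/np.linalg.norm(d);P=np.eye(3)-np.outer(d,d);A+=P;b+=P@p;Ps.append((P,p))
    x=np.linalg.solve(A,b); return x,[round(float(np.linalg.norm(P@(x-p))),1) for P,p in Ps]
def proj(c,X):
    K,p,Q=c; v=(Q.T@(np.asarray(X,float)-p))*[1,-1,-1]; v=K@v; return v[:2]/v[2]
def shot(n,f):
    c=cam(n); im=imaging.capture(n); cv2.imwrite(f"pics/{f}.png",im); np.savez(f"pics/{f}.npz",K=c[0],p=c[1],Q=c[2]); return im,c
def load(f):
    z=np.load(f"pics/{f}.npz"); return z["K"],z["p"],z["Q"]
def say(m=""):
    s=bot.get_state(); print(m,"t%.1f"%s["t"],"tcp",s["tcp_pos"].round(1),"F",s["contact_force"].round(1),"op %.3f"%s["opening"],flush=True); return s
E
python3 - <<'E'
from h import *
s,d=cam("scene"),cam("side")
for n,a,b in [("blue",(293,293),(316,278)),("long",(222,380),(346,352)),("red",(262,336),(332,316)),("arbtip",(311,256),(287,248)),("baseLF",(289,262),(257,263)),("baseRF",(333,282),(318,264)),("jar",(346,367),(401,298))]:
    x,e=tri([ray(s,a),ray(d,b)]); print(n,x.round(1),e)
E
```

```text
blue [ 522.4 -100.9   73.8] [1.2, 1.2]
long [ 534.  -333.    66.1] [0.4, 0.4]
red [ 531.8 -219.5   62.7] [2.6, 2.6]
arbtip [475.5  38.7  56.2] [1.4, 1.4]
baseLF [390.9  64.6 -12.9] [3.9, 3.9]
baseRF [552.8  -1.4  28.6] [9.9, 9.9]
jar [ 711.  -215.5   77.6] [5.3, 5.3]
```

```bash
python3 - <<'E'
from h import *
o=[np.pi,0,-np.pi/2]
for i,p in enumerate([(510,-90,330),(520,-200,300)]):
    bot.move_ptp(list(p),o); bot.dwell(.2); say(); print(bot.get_state()["qpos"].round(2)); shot("wrist",f"w{i+1}")
shot("scene","scene1");shot("side","side1")
E
```

```text
t3.1 tcp [510.  -89.9 329.9] F [-0.3 -0.4 -0.8] op 0.998
[-0.32  0.22 -0.09  1.27  0.   -1.89]
 t3.9 tcp [ 520.3 -199.1  300.6] F [0.5 1.6 0.5] op 0.998
[-0.5   0.3  -0.05  1.22  0.   -2.07]
```

View pics/w1.png

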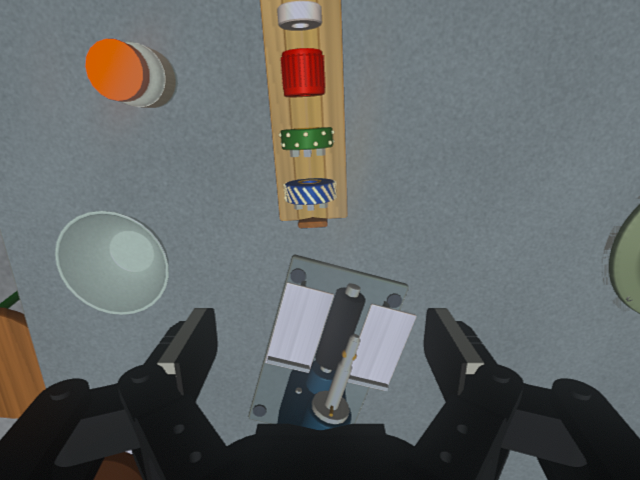

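View pics/w2.png

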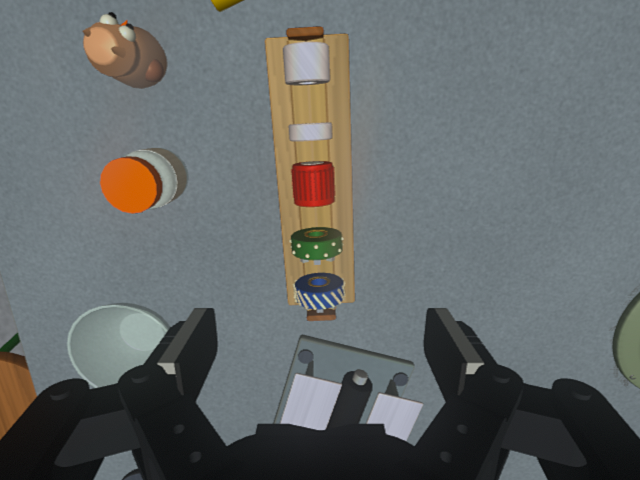

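```bash
python3 - <<'E'
from h import *
out=np.zeros((600,800,3),np.uint8)
w1=cv2.imread("pics/w1.png");w2=cv2.imread("pics/w2.png")
a=cv2.resize(w1[270:420,300:400],None,fx=4,fy=4,interpolation=cv2.INTER_CUBIC);out[:600,:400]=a
b=cv2.resize(w2[30:330,260:360],None,fx=2,fy=2,interpolation=cv2.INTER_CUBIC);out[:600,400:600]=b
sc=cv2.imread("pics/scene1.png");d=cv2.resize(sc[190:290,300:350],None,fx=4,fy=4);out[:400,600:800]=d
cv2.imwrite("pics/comp1.png",out)
for f,im in(("w1",w1),("w2",w2)):
    c=load(f);hsv=cv2.cvtColor(im,cv2.COLOR_BGR2HSV);H,S,V=cv2.split(hsv)
    roi=np.zeros_like(H);roi[:330 if f=="w2" else 235,255:360]=1
    for n,m,z in(("red",((H<6)|(H>174))&(S>170)&(V>80),82),("green",(H>50)&(H<75)&(S>100),95),("blue",(H>105)&(H<125)&(S>100),95),("white",(S<50)&(V>140),82),("wood",(H>10)&(H<25)&(S>70)&(V>120),12)):
        m=(m&(roi>0)).astype(np.uint8)
        if n!="wood": m=cv2.morphologyEx(m,cv2.MORPH_CLOSE,np.ones((9,9)))
        k,l,st,ce=cv2.connectedComponentsWithStats(m)
        for i in range(1,k):
            if st[i,4]<150: continue
            cs,_=cv2.findContours((l==i).astype(np.uint8),cv2.RETR_EXTERNAL,cv2.CHAIN_APPROX_NONE)
            r=cv2.minAreaRect(cs[0]); print(f,n,st[i],np.round(r[0],1),np.round(r[1],1),round(r[2],1),onz(c,ce[i],z).round(1))
E
```

```text
w1 red [ 281   48   44   48 1897] [302.4  71.6] [47.4 42.1] 87.4 [ 527.7 -216.9   82. ]
w1 green [281 128  51  21 953] [306.5 138.6] [19.6 50.1] 86.6 [ 523.9 -154.4   95. ]
w1 blue [286 179  47  26 916] [309.5 191.9] [23.9 45.7] 85.8 [ 521.7 -100.4   95. ]
w1 white [279   0  41  28 919] [299.   13.5] [27. 40.] 90.0 [ 530.2 -268.5   82. ]
w1 white [293 142  29  15 224] [306.7 149.6] [13.4 28.5] 84.0 [ 524.6 -140.2   82. ]
w1 white [285 183  50  28 893] [309.6 197. ] [26.1 49. ] 87.6 [522.2 -92.9  82. ]
w1 wood [  260     0    87   221 10400] [305.4 108.5] [221.2  80.3] 87.1 [ 525.6 -187.3   12. ]
w2 red [ 292  163   42   44 1630] [312.7 184.8] [42.  40.6] 86.5 [ 528.3 -220.    82. ]
w2 green [292 232  43  28 825] [312.8 245.5] [26.9 41.9] 85.2 [ 527.8 -158.1   95. ]
w2 blue [ 296  274   46   35 1068] [319.  290.8] [34.6 44.1] 81.9 [ 524.6 -106.8   95. ]
w2 white [ 285   42   43   42 1591] [306.1  62.5] [41.4 41.1] 87.7 [ 533.5 -331.1   82. ]
w2 white [291 123  39  18 650] [310.  131.5] [17. 38.] 90.0 [ 530.5 -270.6   82. ]
w2 white [295 285  50  27 667] [319.9 299.3] [23.7 49.3] 84.1 [522.  -91.5  82. ]
w2 wood [287  27  36   9 245] [304.6  30.8] [ 7.3 35.3] 86.4 [ 538.  -370.3   12. ]
w2 wood [  265    34    90   271 12560] [311.3 169.1] [268.6  83.3] 87.8 [ 528.5 -241.8   12. ]
```

View pics/comp1.png

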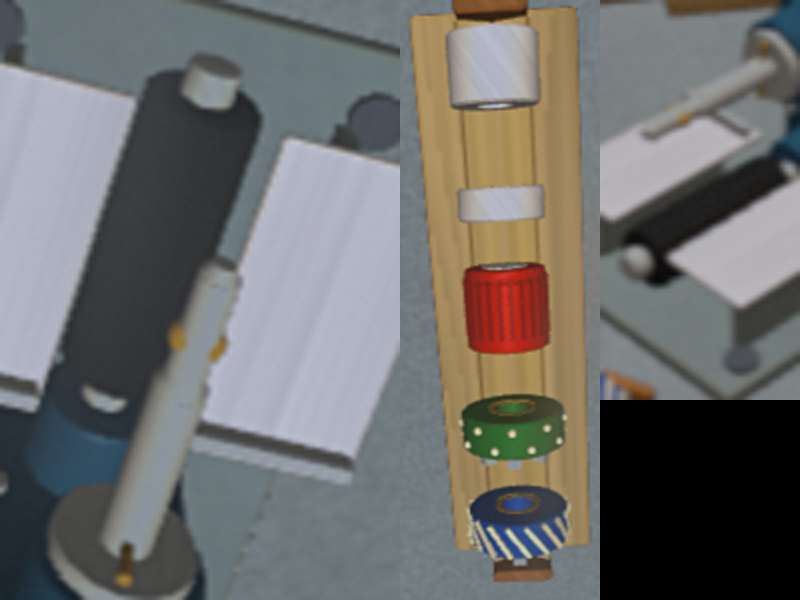

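```bash
python3 - <<'E'
from h import *
c=load("w1")
T=onz(c,(355.5,336),140);B=onz(c,(349.5,355.2),140);S=onz(c,(331.3,407),140);
print(T,B,S,np.linalg.norm(T-B),np.linalg.norm(T-S)); d=S-T; print("yaw",np.arctan2(-d[0],d[1]))
s=cam("scene");e=cam("side")
print(tri([ray(s,(311.3,223)),ray(c,(355.5,336))]),tri([ray(s,(321,219.5)),ray(c,(349.5,355.2))]))
yaw=np.arctan2(-d[0],d[1])
bot.move_ptp([S[0]-15,S[1]-45,235],[np.pi,0,-np.pi/2+yaw]); bot.dwell(.2); say(); im,c=shot("wrist","w3")
print(proj(c,T),proj(c,S))
u,v=proj(c,B).astype(int); x0=max(0,u-100); 
cr=im[max(0,v-120):v+160,x0:x0+220]; print(x0,max(0,v-120)); cv2.imwrite("pics/w3c.png",cv2.resize(cr,None,fx=2,fy=2,interpolation=cv2.INTER_CUBIC))
E
```

```text
[472.99386036  45.36173617 140.        ] [478.75052995  69.29893565 140.        ] [497.76323768 138.81700267 140.        ] 24.619682442628438 96.68199878737401
yaw -0.2590830403438223
(array([473.82242697,  46.26055317, 140.92968213]), [1.5, 1.5]) (array([479.016754  ,  76.7684662 , 132.88287666]), [2.1, 2.1])
 t5.4 tcp [483.4  92.9 235.2] F [ 0.5  0.5 -0.4] op 0.998
[317.84413719 173.68929302] [318.39834893 306.17810359]
218 90
```

View pics/w3c.png

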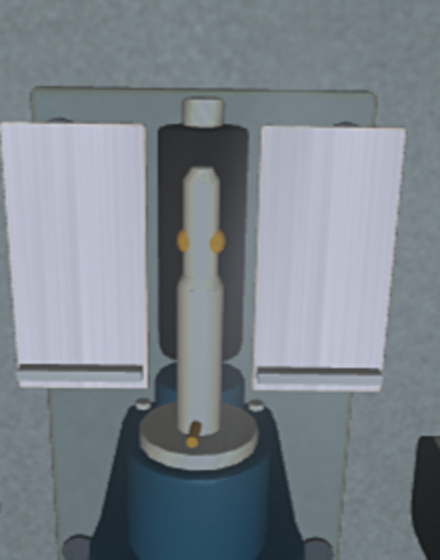

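```bash
python3 - <<'E'
from h import *
c=load("w3"); s=cam("scene")
P={n:onz(c,uv,140) for n,uv in dict(tip=(319,174),ball=(318.3,210.5),mid=(318,235),sh=(317.5,306.5)).items()}
for k,v in P.items(): print(k,v.round(1))
d=P["sh"]-P["tip"];print("len",np.linalg.norm(d),np.linalg.norm(P["ball"]-P["tip"]))
yaw=np.arctan2(-d[0],d[1]);print("yaw",yaw)
y=np.array([-np.sin(yaw),np.cos(yaw),0]);x=np.array([np.cos(yaw),np.sin(yaw),0])
# machine base edges for yaw: crop (32,90)-(377,94)
a,b=onz(c,(218+16,90+45),8),onz(c,(218+188.5,90+47),8);print("base width",np.linalg.norm(a-b),"yaw from base",np.arctan2((a-b)[1],(a-b)[0]))
S=P["ball"]+69.5*y; print("shoulder from ball",S)
pc=S-4*y
for t in range(-60,61,10):
    q=np.radians(t); e=pc+20*(np.sin(q)*x+np.cos(q)*np.array([0,0,1])); print(t,proj(c,e).round(1),proj(s,e).round(1))
print("scene ball",proj(s,P["ball"]),"tip",proj(s,P["tip"]))
E
```

```text
tip [472.3  45.8 140. ]
ball [479.1  69.2 140. ]
mid [483.8  85.8 140. ]
sh [498.5 138.9 140. ]
len 96.75393039505931 24.381571497144876
yaw -0.27368358806602816
base width 169.3468205544085 yaw from base -0.2724243139703482
shoulder from ball [497.87890952 136.08466481 140.        ]
-60 [341.9 305. ] [334.3 201. ]
-50 [339.2 307. ] [334.9 200.3]
-40 [335.8 308.7] [335.6 199.8]
-30 [331.8 310.1] [336.5 199.6]
-20 [327.2 311.1] [337.4 199.6]
-10 [322.2 311.8] [338.4 199.8]
0 [317.1 311.9] [339.5 200.3]
10 [312.  311.6] [340.6 201. ]
20 [307.  310.9] [341.6 201.9]
30 [302.5 309.8] [342.6 203. ]
40 [298.5 308.3] [343.5 204.2]
50 [295.1 306.5] [344.2 205.6]
60 [292.6 304.5] [344.9 207. ]
scene ball [318.3596746  219.19292237] tip [310.05719154 223.64690451]
```

```bash
python3 - <<'E'
from h import *
c=load("w2"); c1=load("w1")
b=onz(c,(319,282.5),67);g=onz(c,(316.5,234),67);print("blue -y face",b,"green",g)
# silhouettes: rack base outer corners at z=12 (w2 comp px)
for uv in [(412,17),(578,10),(590,545),(456,548)]:
    print("rack",onz(c,(260+(uv[0]-400)/2,30+uv[1]/2),12).round(1))
# red ends on top z=82: comp (505,268)top edge ... (507,350)
for n,y0,y1,x0,x1 in [("red",270,350,463,549),("long",26,105,447,540),("short",188,221,458,545)]:
    A=onz(c,(260+((x0+x1)/2-400)/2,30+y0/2),80);B=onz(c,(260+((x0+x1)/2-400)/2,30+y1/2),80);
    L=onz(c,(260+(x0-400)/2,30+(y0+y1)/4),65);Rr=onz(c,(260+(x1-400)/2,30+(y0+y1)/4),65)
    print(n,A.round(1),B.round(1),"len",np.linalg.norm(A-B).round(1),"w",np.linalg.norm(L-Rr).round(1),"xc",((L+Rr)/2).round(1))
# blue w1 silhouettes x at z=67ish
for f,cc,x0,x1,v in(("w1",c1,285,335,191),("w2",c,295,345,293)):
    L=onz(cc,(x0,v),72);Rr=onz(cc,(x1,v),72);print("blue",f,((L+Rr)/2).round(1),np.linalg.norm(L-Rr).round(1))
E
```

```text
blue -y face [ 522.04356984 -105.53771904   67.        ] green [ 524.7634581  -163.33928954   67.        ]
rack [ 578.4 -363.    12. ]
rack [ 490.6 -366.4   12. ]
rack [474.4 -50.8  12. ]
rack [563.6 -48.4  12. ]
red [ 527.9 -238.8   80. ] [ 528.1 -198.5   80. ] len 40.3 w 45.0 xc [ 528.3 -216.5   65. ]
long [ 533.  -346.5   80. ] [ 533.3 -313.9   80. ] len 32.6 w 44.0 xc [ 533.7 -332.5   65. ]
short [ 529.9 -277.4   80. ] [ 530.  -262.2   80. ] len 15.2 w 43.5 xc [ 530.3 -269.4   65. ]
blue w1 [521.7 -96.8  72. ] 55.7
blue w2 [520.9 -94.8  72. ] 56.7
```

```bash
cat >> h.py <<'E'
MY=-0.273; YA=np.array([-np.sin(MY),np.cos(MY),0]); XA=np.array([np.cos(MY),np.sin(MY),0]); SH=np.array([497.9,136.1,140.])
RY=0.048
def ori(yaw,th=0.):   # th deg: turn about machine +y
    M=R.from_euler("xyz",[np.pi,0,-np.pi/2+yaw])
    if th: M=R.from_rotvec(np.radians(th)*YA)*M
    return M
def at(s,h,th=0,dx=0,dz=0,ax=0.):
    """tcp pose putting part centre s mm in front of shoulder; h = part centre to tcp along tool z, ax = part offset along tool x (toward -y)"""
    M=ori(MY,th); p=SH-s*YA+dx*XA+np.array([0,0,dz])+M.as_matrix()@np.array([-ax,0,h]); return p.tolist(),M.as_euler("xyz").tolist()
def pick(x,y,zc,zt,op,eff):
    o=ori(RY).as_euler("xyz").tolist()
    bot.move_ptp([x,y,zc+75],o); bot.movel([x,y,zt],max_speed=120); say("at"); bot.grip(op,eff); s=say("gripped"); return s
E
python3 - <<'E'
from h import *
bot.movel([483.4,40,235]) ; bot.move_ptp([505,-50,220],ori(RY).as_euler("xyz").tolist())
s=pick(521.9,-95.5,67,47,0.0,60)
bot.movel([521.9,-95.5,180],max_speed=120); s=say("up"); 
p,o=at(128,20,-23); print(p,o)
bot.move_ptp(p,o); say("pre"); print(bot.get_state()["qpos"].round(2),bot.get_state()["orientation"])
im,c=shot("wrist","w4"); shot("scene","scene2"); 
cv2.imwrite("pics/w4c.png",cv2.resize(im[200:480,180:460],None,fx=2,fy=2))
E
```

```text
at t7.9 tcp [522.7 -95.6  48. ] F [0.2 0.1 0.1] op 0.997
gripped t8.3 tcp [521.9 -95.8  48.1] F [-2.6  0.9  5.7] op 0.642
up t9.6 tcp [521.3 -95.3 179.2] F [-0.  -0.  -1.3] op 0.640
[470.9136609719059, 10.73331450593036, 121.58990293095118] [-2.7401669256310974, 2.220446049250313e-16, -1.843796326794897]
pre t10.3 tcp [472.   10.6 122.2] F [ 0.9 -1.  -1.2] op 0.644
[-0.09  0.08 -0.95  0.15 -0.07 -1.4 ] [-2.73928026e+00 -3.15395706e-04 -1.84308198e+00]
```

View pics/w4c.png

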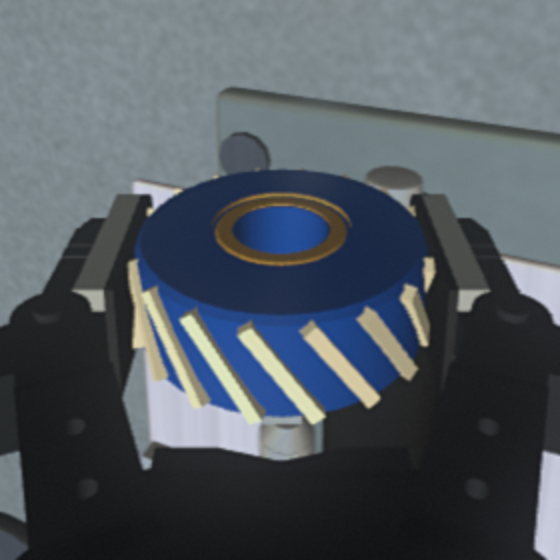

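```bash
python3 - <<'E'
from h import *
c=load("w4"); s=bot.get_state(); M=R.from_euler("xyz",s["orientation"]).as_matrix(); t=s["tcp_pos"]
p,d=ray(c,(321,314.5)); p=M.T@(p-t); d=M.T@d; print("face centre, tool frame",p+d*(-18.9-p[2])/d[2], "cam",p)
h=18.9
p,o=at(128,h,-23); bot.movel(p,max_speed=60); say("pre")
for s_ in (100,85,70,58,45,34,27):
    p,o=at(s_,h,-23); r=bot.movel(p,max_speed=40,threshold=9); say((s_,r)); 
    if r: break
E
```

```text
face centre, tool frame [ 10.65629207   1.88313662 -18.9       ] cam [  81.44851494    1.34336249 -141.54322793]
pre t10.7 tcp [471.4  10.3 122.9] F [ 0.5  0.7 -1.8] op 0.639
(100, False) t11.5 tcp [477.9  37.9 122.5] F [-0.3  0.2 -0.5] op 0.647
(85, False) t12.1 tcp [482.1  52.5 122.6] F [-0.6 -0.1 -0.8] op 0.641
(70, False) t12.6 tcp [486.1  66.9 122.5] F [-0.5 -0.6 -0.6] op 0.640
(58, False) t13.0 tcp [489.4  78.5 122.6] F [ 0.3 -1.1 -2.5] op 0.640
(45, False) t13.5 tcp [492.9  91.  122.6] F [ 0.4 -0.1 -2. ] op 0.641
(34, False) t13.9 tcp [495.9 101.6 122.6] F [ 0.9 -0.2 -0.6] op 0.648
(27, False) t14.3 tcp [497.9 108.3 122.7] F [-0.3 -0.2 -1.1] op 0.642
```

```bash
python3 - <<'E'
from h import *
h=18.9
for s_ in (22,19.5,18,16,14.5):
    p,o=at(s_,h,-23); r=bot.movel(p,max_speed=20,threshold=10); st=say((s_,r)); print("s of tcp",-(st["tcp_pos"]-SH)@YA)
    if r: break
E
```

```text
(22, False) t14.7 tcp [499.1 113.  122.6] F [-0.1  0.2 -1.6] op 0.641
s of tcp 21.88559558926122
(19.5, False) t14.9 tcp [499.8 115.4 122.6] F [-0.4 -0.7 -1.3] op 0.642
s of tcp 19.405976689621603
(18, False) t15.2 tcp [500.2 116.8 122.6] F [ 0.8 -0.4 -1.3] op 0.645
s of tcp 17.92355341649457
(16, False) t15.4 tcp [500.2 117.  122.5] F [-1.3 -4.7  1. ] op 0.640
s of tcp 17.754444877957607
(14.5, False) t15.7 tcp [500.2 117.  122.5] F [-2.8 -9.6  2.2] op 0.643
s of tcp 17.761409865239425
```

```bash
python3 - <<'E'
from h import *
h=18.9
p,o=at(17.8,h,-23); bot.movel(p,max_speed=20); bot.grip(1.0); say("open")
p,o=at(17.8,h-80,-23); bot.movel(p,max_speed=120)
p,o=at(60,h-115); bot.move_ptp(p,o); bot.dwell(.15);st=say(); im,c=shot("wrist","w5")
print(proj(c,SH-8*YA),proj(c,SH-28*YA))
cv2.imwrite("pics/w5c.png",cv2.resize(im[150:430,200:440],None,fx=2,fy=2))
E
```

```text
open t16.4 tcp [500.4 117.1 122.7] F [ 0.3  0.3 -0.2] op 0.999
 t18.0 tcp [479.9  79.2 234.9] F [ 0.3 -0.2 -0.2] op 0.999
[318.21225388 310.72501539] [318.19605716 286.0399152 ]
```

View pics/w5c.png

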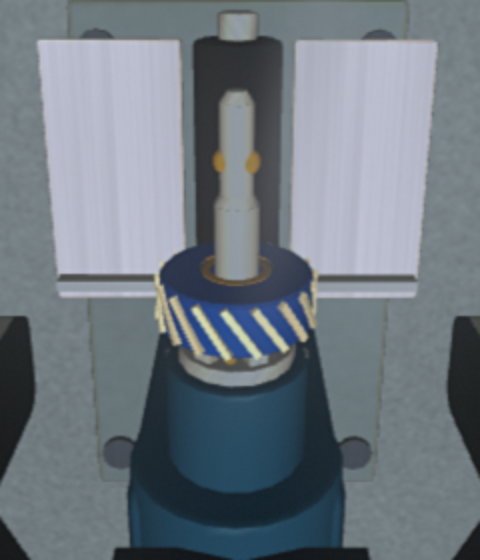

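```bash
python3 - <<'E'
from h import *
bot.movel([500,-60,225],rot=None)
s=pick(533.4,-330.2,60,41,0.0,50); zt=s["tcp_pos"][2]; h=60-zt; print("h",h)
bot.movel([533.4,-330.2,190],max_speed=150); say("up")
p,o=at(94+16+18,h); bot.move_ptp([p[0]-12,p[1]-40,p[2]+50],o); bot.movel(p,max_speed=150); bot.dwell(.1); st=say("pre")
im,c=shot("wrist","w6"); cv2.imwrite("pics/w6c.png",cv2.resize(im[200:480,180:460],None,fx=2,fy=2))
E
```

```text
at t21.2 tcp [ 534.  -330.5   41.8] F [-0.7 -0.5  1. ] op 1.000
gripped t21.6 tcp [ 534.1 -330.6   41.9] F [1.4 1.  4. ] op 0.502
h 18.14913155136182
up t22.8 tcp [ 532.8 -329.7  188.8] F [ 0.7  0.4 -0.7] op 0.507
pre t24.7 tcp [464.1  12.1 122.5] F [ 0.6  0.1 -0.6] op 0.501
```

View pics/w6c.png

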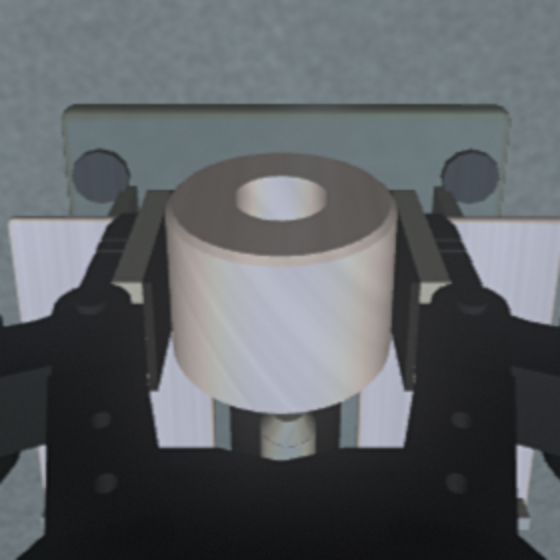

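```bash
python3 - <<'E'
from h import *
h=18.1
c=load("w6"); s=bot.get_state(); M=R.from_euler("xyz",s["orientation"]).as_matrix(); t=s["tcp_pos"]
p,d=ray(c,(320.5,299)); p=M.T@(p-t); d=M.T@d; f=p+d*(-h-p[2])/d[2]; print("face",f); ax=f[0]-16; print("ax",ax)
for s_ in (110,100,85,70,58,50,46):
    p,o=at(s_,h); r=bot.movel(p,max_speed=45,threshold=8); st=say((s_,r)); 
    if r: break
else:
  for s_ in (44,42.5,41,39.5):
    p,o=at(s_,h); r=bot.movel(p,max_speed=20,threshold=8); st=say((s_,r)); print("s of tcp",-(st["tcp_pos"]-SH)@YA)
    if r or abs(st["contact_force"]@YA)>6: break
E
```

```text
face [ 17.09949148  -0.51932734 -18.1       ]
ax 1.0994914773035873
(110, False) t25.3 tcp [468.2  30.5 121.9] F [-0.5  0.8 -0.6] op 0.506
(100, False) t25.6 tcp [471.   40.  121.9] F [ 0.2  0.7 -0.4] op 0.503
(85, False) t26.1 tcp [475.   54.5 121.9] F [ 0.1  0.8 -0.5] op 0.503
(70, False) t26.6 tcp [479.   68.9 121.9] F [-0.6  0.3 -0.9] op 0.503
(58, False) t27.0 tcp [482.3  80.5 121.9] F [ 0.4 -0.8 -0.5] op 0.503
(50, False) t27.3 tcp [484.5  88.2 121.9] F [-0.6 -0.4 -1.1] op 0.506
(46, False) t27.6 tcp [485.6  92.  121.9] F [ 0.2  0.7 -0.5] op 0.502
(44, False) t27.8 tcp [486.1  93.8 121.9] F [0.  0.3 0.1] op 0.506
s of tcp 43.92054550753668
(42.5, False) t28.1 tcp [486.2  94.5 121.8] F [-1.1 -3.5 -0. ] op 0.504
s of tcp 43.17674599688388
(41, False) t28.3 tcp [486.1  94.5 121.8] F [-2.4 -9.   2.8] op 0.503
s of tcp 43.188917814626905
```

```bash
python3 - <<'E'
from h import *
h=18.1
p,o=at(43.3,h); bot.movel(p,max_speed=20); bot.grip(1.0); bot.dwell(.15); say("open")
p,o=at(43.3,h-80); bot.movel(p,max_speed=120); st=say("up"); shot("wrist","w7"); shot("scene","scene3")
bot.movel([500,-60,225],rot=None)
s=pick(528.1,-218.6,60,41,0.0,70); h=60-s["tcp_pos"][2]; print("h",h)
bot.movel([528.1,-218.6,190],max_speed=150); say("up")
p,o=at(132,h); bot.move_ptp([p[0]-12,p[1]-40,p[2]+50],o); bot.movel(p,max_speed=150); bot.dwell(.1); st=say("pre")
im,c=shot("wrist","w8")
out=np.zeros((560,780,3),np.uint8); out[:,:500]=cv2.resize(im[200:480,195:445],None,fx=2,fy=2); out[:,500:]=cv2.imread("pics/w7.png")[150:430,180:460][:, :].repeat(2,0)[:560:1, :280] if 0 else cv2.copyMakeBorder(cv2.imread("pics/w7.png")[120:470,180:460],0,210,0,0,cv2.BORDER_CONSTANT)
cv2.imwrite("pics/w8c.png",out)
E
```

```text
open t29.2 tcp [486.2  94.5 121.9] F [0.4 0.2 0. ] op 1.003
up t30.1 tcp [485.8  94.4 201.3] F [ 0.2 -0.   0.2] op 0.996
at t33.1 tcp [ 528.8 -218.7   41.8] F [-0.5  0.1  0.8] op 0.998
gripped t33.5 tcp [ 528.4 -218.9   41.8] F [-1.4  0.3  5.8] op 0.499
h 18.154663121634307
up t34.7 tcp [ 527.5 -218.2  189. ] F [-0.3 -0.4 -0.2] op 0.502
pre t36.2 tcp [463.1   8.2 122.5] F [ 0.4  0.2 -0.5] op 0.497
```

View pics/w8c.png

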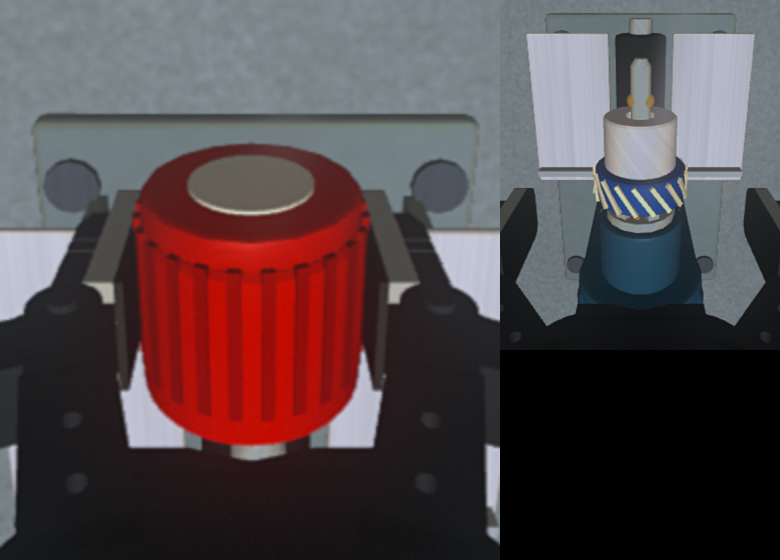

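```bash
python3 - <<'E'
from h import *
h=18.15
c=load("w8"); s=bot.get_state(); M=R.from_euler("xyz",s["orientation"]).as_matrix(); t=s["tcp_pos"]
p,d=ray(c,(321,292.5)); p=M.T@(p-t); d=M.T@d; f=p+d*(-h-p[2])/d[2]; print("face tool",f.round(2),"axial off",f[0]-21, "centre lateral vs SH axis:",(t+M@f-SH)@XA)
c7=load("w7")
for uv in((320.3,180),(321,221)): print("arbor lateral",(onz(c7,uv,140)-SH)@XA)
for s_ in (117,112,106,100,97):
    p,o=at(s_,h); r=bot.movel(p,max_speed=30,threshold=6); st=say((s_,r)); print("s",(-(st["tcp_pos"]-SH)@YA).round(2),"lat",(st["contact_force"]@XA).round(1))
    if r: break
E
```

```text
face tool [ 19.89  -0.36 -18.15] axial off -1.1099850172655863 centre lateral vs SH axis: 1.2301760246911362
arbor lateral 0.08224928619556678
arbor lateral -0.31545653651121947
(117, False) t36.9 tcp [466.3  23.6 121.8] F [-0.  -0.4 -0.3] op 0.501
s 116.86 lat 0.1
(112, False) t37.2 tcp [467.8  28.4 121.8] F [0.2 0.1 0. ] op 0.502
s 111.86 lat 0.2
(106, False) t37.5 tcp [469.3  34.2 121.8] F [-1.1  0.1  0.7] op 0.498
s 105.83 lat -1.0
(100, False) t37.9 tcp [471.   40.  121.8] F [-0.4 -0.1 -0.9] op 0.500
s 99.81 lat -0.3
(97, False) t38.1 tcp [471.8  42.8 121.9] F [ 0.2  0.3 -1.2] op 0.504
s 96.89 lat 0.1
```

Threaded cleanly (mouth is past the tip cone). Now push over the catch.

```bash
python3 - <<'E'
from h import *
h=18.15
for s_ in (94,91,88,86,84,82.5,81,79.5,78,76.5):
    p,o=at(s_,h); r=bot.movel(p,max_speed=25,threshold=40); st=say((s_,r)); s=-(st["tcp_pos"]-SH)@YA; fa=st["contact_force"]@YA; print("s %.2f"%s,"lat %.1f"%(st["contact_force"]@XA),"ax %.1f"%fa)
    if r or (s<84 and fa<-22): break
E
```

```text
(94, False) t38.4 tcp [472.2  45.5 121.7] F [-1.4 -1.3 -0.4] op 0.500
s 94.14 lat -1.0 ax -1.6
(91, False) t38.7 tcp [473.1  48.8 121.6] F [-0.5 -0.5 -2.6] op 0.500
s 90.74 lat -0.3 ax -0.7
(88, False) t39.0 tcp [474.1  52.  121.7] F [-0.3  0.6 -1.8] op 0.500
s 87.38 lat -0.5 ax 0.5
(86, False) t39.2 tcp [475.1  54.8 121.9] F [-0.3  6.9 -2.4] op 0.499
s 84.47 lat -2.1 ax 6.5
(84, False) t39.5 tcp [475.4  55.7 122. ] F [-0.8  3.2 -0.1] op 0.498
s 83.47 lat -1.7 ax 2.9
(82.5, False) t39.7 tcp [475.9  56.4 122. ] F [ 0.   1.6 -1.1] op 0.499
s 82.66 lat -0.4 ax 1.5
(81, False) t40.0 tcp [476.   56.7 121.9] F [-1.5 -4.5  0.6] op 0.498
s 82.40 lat -0.2 ax -4.8
(79.5, False) t40.2 tcp [476.   56.7 121.9] F [-2.5 -9.1  2. ] op 0.505
s 82.39 lat 0.1 ax -9.5
(78, False) t40.5 tcp [475.9  56.7 121.9] F [ -4.3 -13.6   4.7] op 0.502
s 82.41 lat -0.5 ax -14.2
(76.5, False) t40.7 tcp [475.9  56.7 121.9] F [ -5.6 -18.8   5.8] op 0.501
s 82.40 lat -0.4 ax -19.6
```

```bash
python3 - <<'E'
from h import *
h=18.15
p,o=at(82.3,h); bot.movel(p,max_speed=25); say("unload"); bot.grip(1.0); bot.dwell(.2); say("open")
p,o=at(82.3,h-90); bot.movel(p,max_speed=100); bot.dwell(.3); say("up"); im,c=shot("wrist","w9"); sc,_=shot("scene","scene4"); c3=shot("side","side4")
out=np.zeros((560,800,3),np.uint8); out[:,:400]=cv2.resize(im[150:430,220:420],None,fx=2,fy=2); out[:400,400:]=cv2.resize(sc[180:380,200:400],None,fx=2,fy=2); cv2.imwrite("pics/w9c.png",out)
for s_ in(60,102): print(s_,proj(c,SH-s_*YA+[0,0,22]))
E
```

```text
unload t41.1 tcp [476.   56.6 121.9] F [-0.3 -1.1 -0.3] op 0.503
open t41.8 tcp [475.7  56.9 121.9] F [ 0.5 -0.3 -0.3] op 1.000
up t43.1 tcp [475.5  56.9 211.4] F [-1.   0.6  1.2] op 1.001
60 [320.90571984 305.14893178]
102 [320.9170852  237.67661868]
```

View pics/w9c.png

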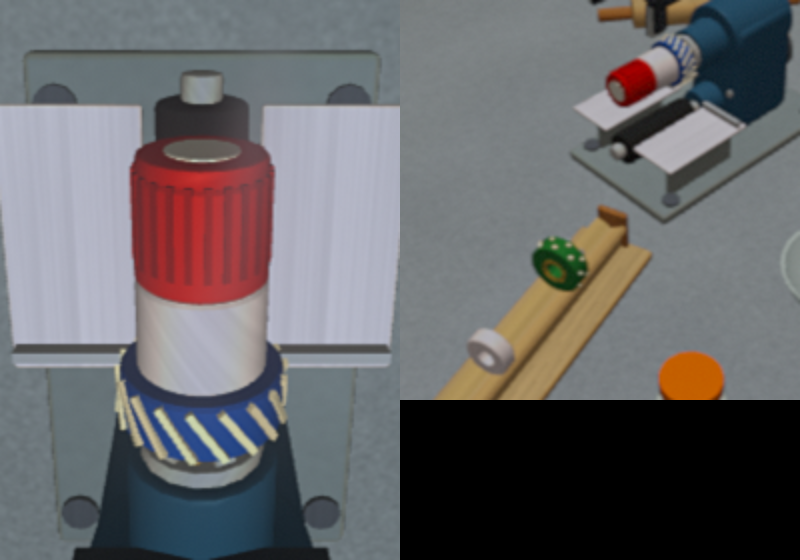

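```bash
python3 -c "
from h import *
say(); bot.sign_off()"
```

```text
t43.3 tcp [475.6  56.9 211.7] F [ 0.6 -0.3  0.1] op 0.999
the job is handed in; nothing more can be done
```

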